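# Zero the peak pointer of the yellow clamp-force tester

## Task

Two clamp-force testers stand on the welding bench, one yellow and one blue. Turn the centre knob of the yellow one back (anticlockwise seen from above) until its red peak pointer rests at the zero stop, then let go of it. The blue one has not been read yet, so leave its pointer where it is.

Things in the scene. Friction and masses are not known exactly. Their poses are not given: they have to be found in the camera images.
- yellow_peak (a joint): Angle (rad) of the yellow tester's knob and its red peak pointer. 0 = at the zero stop (a hard stop); it grows as the knob turns clockwise seen from above. To zero it, turn the knob anticlockwise seen from above by as much as this reads (0.7 to 1.3 at the start, within one grasp). No spring: it stays where it is left. Takes about 0.05 N m to turn.
- yellow_peak_grip (a point): Grip point of the yellow tester's knob, on its vertical turning axis, 80 mm above the bench. Turns with the knob: z up, x along the bar towards the red pointer. The black bar is 42 mm long (x), 14 mm thick (y), 34 mm high, its top 7 mm above this point. Under the bar: a disc 42 mm across, its top 27 mm below this point, then the dial, 33 mm below this point.
- yellow_tester: Yellow drum, 126 mm across, fixed to the bench by a magnetic foot 132 mm across. Origin: under its centre, on the bench; z up. White dial on top, 47 mm up, with a red pointer 46 mm long from the centre, a black needle at zero and beside it the stop pin (8 mm high, 41 mm from the centre). A steel load puck, 31 mm high, stands 98 mm from the centre along its x.
- blue_peak_tip (a point): Tip of the red peak pointer of the blue tester, 45 mm from its knob's axis and 51 mm above the bench; it turns with that knob. The blue tester is the same as the yellow one but for its colour. Not to be moved.

How it is judged:
By the outcome, as a careful person would: the job done as asked, in the order asked, and still so for the second after the job is handed in, with the robot touching nothing.
It also fails if it takes over 32 s, if anything falls off the work surface, if the arm or the gripper's body presses on something with over 40 N, if the wrist force passes 120 N, or if a joint passes its speed limit or range.

## Robot

A 6-joint arm with a two-finger parallel gripper is mounted at the origin on the work surface. World frame = base frame: x ahead of the robot, y to its left, z up, the work surface at z = 0. Lengths are in m, angles in degrees, forces in N, time in s.
With the tool pointing down it reaches from about 0.2 to 0.875 m from the base axis. Payload 3.4 kg.
Tool frame: the origin (TCP) lies midway between the tips of the shut fingers; the grasp point (between the pads) lies 19 mm behind it; z points along the fingers, y is the line along which they close (so a half turn about z gives the same grasp; the last joint's range is limited). The gripper opens to 94 mm and grips with 3 to 60 N. Pads are 16 mm wide; open, the fingers measure 119 mm over their backs; the gripper's body (75 mm by 177 mm) begins 78 mm behind the grasp point.
Start: joints at [-79.469, 15.808, 86.224, -0, 77.962, -6.933], TCP at [0.173, -0.549, 0.171] pointing down, gripper open.
Joint ranges: [-165.64, 165.64], [-43.16, 119.46], [12.63, 154.43], [-67.54, 247.53], [6.08, 155.33], [-154.97, 154.97]. Speed limits (degrees/s): [147.25, 147.25, 180, 180, 180, 180].

## Interface

Orientations are given as a 3x3 rotation matrix whose columns are the frame's x, y, z axes.
In Python, from cell import arm gives the robot as it stands.
- The arm moves only by the shell command python3 -m inch 'ROWS' [FORCE]. ROWS is a JSON object of lists of equal length, an entry for each row: "delta_pos": the shift along the tool's x, y, z in mm, a list of three; "turn": the turn, a rotation vector about the tool's x, y, z in rad, a list of three; "grip": the closure, from 0 (fully open) to 1 (shut). In form: {"delta_pos": [[dx, dy, dz], ...], "turn": [[wx, wy, wz], ...], "grip": [grip, ...]}. A call has 1 to 12 rows; each row shifts and turns the commanded pose from where the row before left it, along the tool's axes as they then stand; what a row does not reach is not made up. A row lasts 1/8 s, in which the tool goes at most 62.5 mm and 10.7 degrees, less where a joint would pass 70% of its speed; a pose out of reach is approached as far as the arm can. A call is refused whole if a number of a shift passes 62.5 or a number of a turn 0.188, either way. A call with a gripper value outside its range is refused whole. The fingers move at their own pace and stop on an object; FORCE is the grip in N (left out, the last holds). Time passes only in rows, so rows that do not move let the fingers close. It gives the time, the measured TCP pose, the force, the opening and the grip force at its end, in the units of the state.
- arm.sense(): the state, without advancing time (a new reading comes with each control period).
- arm.snapshot(name): name is "scene" or "top" or "wrist"; returns (picture, depth): 384x512x3 uint8, red, green, blue; 384x512 float32, m along the optical axis (not along the pixel's ray), 0 where there is no reading.
- arm.camera_model(name): a dict with "fx", "fy", "cx", "cy" (pixels), "xyz" and "attitude" of the camera in the world; the wrist camera has in their place "mount" (4x4, takes a point from camera to tool coordinates, whose origin is the TCP and whose axes are the flange's). Camera axes: x right, y up, looking along -z (the intrinsics and any distortion apply to the point x, -y, -z); pixel columns grow to the right and rows downward; lengths in m; the calibration is good to about 2 mm. The wrist camera is an equidistant fisheye: a pixel r from the principal point sees the ray r / f radians off the axis. A picture is of the moment at which its call begins: read the wrist's pose just before it. camera_model takes no time and is no camera call.
- arm.close_job(): hands the job in; it is judged then, once.
Trained networks look in the newest picture that a camera, given by its name, has taken for a name from the list of things; names that differ only in an ending like _2 or _b are one class to them, and where a whole thing is asked for, a point or a joint stands for the part that bears it (a point fixed in the world has none). Each returns a list of dicts, best first, with "p" (0 to 1); they miss things now and then, are a little off and sometimes report something else, mostly with a low value. They report only what shows in the picture. A call takes as long as a camera call.
- arm.silhouettes(camera, query): "pixels" (384x512 bool, what is visible of it) and "centre" ([column, row] in pixels, amid what is visible of it).
- arm.landmark_of(camera, query): "centre" ([column, row] in pixels: a listed point, or the origin of a listed thing).
The state is a dict: "clock": time; "joints": joint angles; "dq": joint speeds; "joint_torque": joint torques, N m; "eef_pos": TCP position; "ee_rot": TCP orientation; "force": force on the tool from outside, world axes, zero at the start; "torque": the same for the moment, N m; "gripper_width": opening from 0.0 (shut) to 1.0 (fully open); "grasp_force": force on a finger pad.
Only numpy, scipy, OpenCV 4.12 (cv2) and the standard library are available. Lean on these libraries where they do the work, as an engineer would, in place of code of your own. Each camera call takes 0.05 s, during which the arm holds its last target. There are 200 camera calls.

## Working session

There is one attempt and no reset: what is moved stays moved. The work goes in short steps, Python scripts to look and compute and a shell command to move; the robot and the scene stay as the last step left them, time stands still between calls to the robot, and variables do not carry over. Pictures are saved under pics/ and viewed, at most 10 in all, crops included, and the job is handed in when it is done.

```bash
mkdir -p pics; ls
cat > h.py <<'E'
from cell import arm
import numpy as np, cv2
def ray_world(cam,u,v):
    c=arm.camera_model(cam); s=arm.sense()
    x=(u-c["cx"])/c["fx"]; y=(v-c["cy"])/c["fy"]
    if cam=="wrist":
        r=np.hypot(x,y); k=np.sin(r)/r if r>1e-9 else 1
        d=np.array([x*k,-y*k,-np.cos(r)]); M=np.array(c["mount"])
        R=np.array(s["ee_rot"]); return R@M[:3,3]+np.array(s["eef_pos"]), R@M[:3,:3]@d
    return np.array(c["xyz"]), np.array(c["attitude"])@np.array([x,-y,-1])
def at_z(cam,uv,z):
    o,d=ray_world(cam,*uv); return o+d*(z-o[2])/d[2]
E
python3 - <<'E'
from h import *
print(arm.sense())
for n in ["top","scene","wrist"]:
    print(n,arm.camera_model(n))
    p,d=arm.snapshot(n); cv2.imwrite(f"pics/{n}0.png",p[...,::-1])
    for q,z in [("yellow_peak_grip",.08),("yellow_tester",0),("blue_peak_tip",.051)]:
        for r in arm.landmark_of(n,q)[:2]: print(n,q,r["p"],r["centre"],at_z(n,r["centre"],z))
top=cv2.imread("pics/top0.png");cv2.imwrite("pics/both.png",np.hstack([cv2.resize(cv2.imread(f"pics/{n}0.png"),(400,300)) for n in("top","scene")]))
E
```

```text
pics
{'clock': 0.0, 'joints': array([-7.94684704e+01,  1.58491268e+01,  8.62915292e+01, -5.53890170e-04,
        7.79617044e+01, -6.93205520e+00]), 'dq': array([-0.20939395, -0.11962692, -0.02869195,  0.05753329,  0.08783358,
       -0.06624428]), 'joint_torque': array([-8.55317339e-04, -4.04583371e+01, -2.37225848e+01,  7.00214272e-02,
        3.44412751e-02, -1.41573032e-04]), 'eef_pos': array([ 0.1724453 , -0.54790596,  0.17061549]), 'ee_rot': array([[ 9.53907303e-01,  3.00101223e-01, -3.35830523e-04],
       [ 3.00101340e-01, -9.53905712e-01,  1.75470333e-03],
       [ 2.06237962e-04, -1.77460751e-03, -9.99998404e-01]]), 'force': array([-0.1575474 , -0.12129622,  0.13433532]), 'torque': array([0.05177436, 0.05779259, 0.01427898]), 'grasp_force': 0.0, 'gripper_width': 0.9955372488625627}
top {'fx': 396.19022499405736, 'fy': 396.19022499405736, 'cx': 258.47813292587864, 'cy': 192.26977850818136, 'xyz': array([3.40237832e-01, 2.76264721e-04, 7.77432109e-01]), 'attitude': array([[ 0.11388616,  0.9656995 , -0.23335469],
       [-0.99344903,  0.10846506, -0.03597716],
       [-0.009432
[... 561 characters left out ...]
75889723]])}
scene yellow_peak_grip 0.71 [367.5, 194.3] [0.5093463  0.22528615 0.08      ]
scene yellow_tester 0.56 [362.0, 217.7] [0.50936546 0.23072878 0.        ]
scene blue_peak_tip 0.69 [280.5, 246.8] [0.61387046 0.04346734 0.051     ]
wrist {'fx': 297.3186396354542, 'fy': 297.3186396354542, 'cx': 253.56840700404751, 'cy': 192.36257357673873, 'mount': array([[-3.56846998e-05,  9.65322651e-01,  2.61059723e-01,
         7.62931956e-02],
       [ 9.99999999e-01,  4.47317183e-05, -2.87131275e-05,
         1.74575716e-04],
       [-3.93950823e-05,  2.61059722e-01, -9.65322651e-01,
        -2.13726399e-01],
       [ 0.00000000e+00,  0.00000000e+00,  0.00000000e+00,
         1.00000000e+00]])}
```

Run:
```python
import cv2,numpy as np
t=cv2.imread("pics/top0.png"); a=cv2.resize(t,(400,300)); s=cv2.imread("pics/scene0.png")
b=cv2.resize(t[120:240,90:250],(400,300),interpolation=3); c=cv2.resize(s,(400,300)); d=cv2.resize(s[140:260,300:460],(400,300),interpolation=3)
cv2.imwrite("pics/a.png",np.vstack([np.hstack([a,b]),np.hstack([c,d])]))
```

```text
(no output)
```

View pics/a.png

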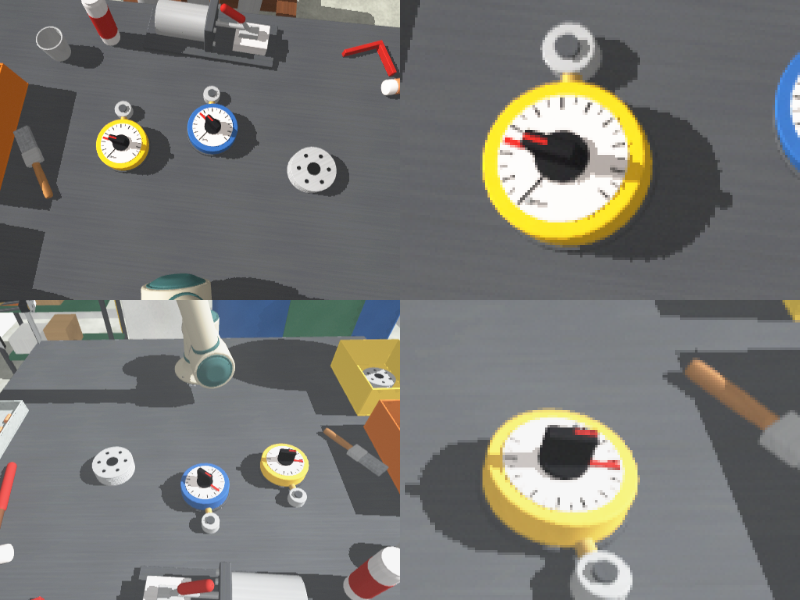

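The top view (upper left) shows the yellow tester at about (153,183). Its red pointer points left, with the tip near (133,177), and the black zero needle points lower-left, near (137,202). That means anticlockwise by about 1 rad. The blue tester is to its right. I'll move above the yellow one and look from close up.

```bash
python3 -m inch '{"delta_pos":[[28,-32,-2],[28,-32,-2],[28,-32,-2],[28,-32,-2],[28,-32,-2],[28,-32,-2],[28,-32,-2],[28,-32,-2],[28,-32,-2],[28,-32,-2]],"turn":[[0,0,0],[0,0,0],[0,0,0],[0,0,0],[0,0,0],[0,0,0],[0,0,0],[0,0,0],[0,0,0],[0,0,0]],"grip":[0,0,0,0,0,0,0,0,0,0]}'
python3 -m inch '{"delta_pos":[[28,-32,0],[28,-32,0],[28,-32,0],[28,-32,0],[28,-32,0],[28,-32,0],[28,-32,0],[28,-32,0],[14,-16,0],[0,0,0]],"turn":[[0,0,0],[0,0,0],[0,0,0],[0,0,0],[0,0,0],[0,0,0],[0,0,0],[0,0,0],[0,0,0],[0,0,0]],"grip":[0,0,0,0,0,0,0,0,0,0]}'
cat > look.py <<'E'
from h import *
import sys
k=sys.argv[1]
p,d=arm.snapshot("wrist"); cv2.imwrite(f"pics/w{k}.png",p[...,::-1])
s=arm.sense(); print(s["clock"],s["eef_pos"],np.round(s["ee_rot"],3).tolist(),np.round(s["joints"],1))
for q,z in [("yellow_peak_grip",.08),("yellow_tester",0),("blue_peak_tip",.051)]:
    for r in arm.landmark_of("wrist",q)[:2]: print(q,r["p"],r["centre"],at_z("wrist",r["centre"],z))
E
python3 look.py 1
```

```text
clock: 1.85
eef_pos: [0.3441, -0.158, 0.1918]
ee_rot: [[0.954, 0.3, 0.001], [0.3, -0.954, -0.001], [0.001, 0.001, -1.0]]
force: [0.9, 0.4, 0.4]
gripper_width: 0.998
grasp_force: 0.0
clock: 3.1
eef_pos: [0.4891, 0.172, 0.1911]
ee_rot: [[0.953, 0.302, -0.001], [0.302, -0.953, -0.001], [-0.001, 0.001, -1.0]]
force: [-0.4, -0.5, 0.2]
gripper_width: 1.002
grasp_force: 0.0
3.15 [0.4885747  0.1710112  0.19120318] [[0.954, 0.301, -0.001], [0.301, -0.954, -0.001], [-0.001, 0.001, -1.0]] [11.6 10.3 90.9 -0.1 78.9 84.1]
yellow_peak_grip 0.76 [214.2, 150.1] [0.5103616  0.22267524 0.08      ]
yellow_tester 0.58 [222.1, 141.8] [0.51206217 0.22247461 0.        ]
blue_peak_tip 0.88 [386.0, 118.7] [0.6115808  0.03349881 0.051     ]
```

View pics/w1.png

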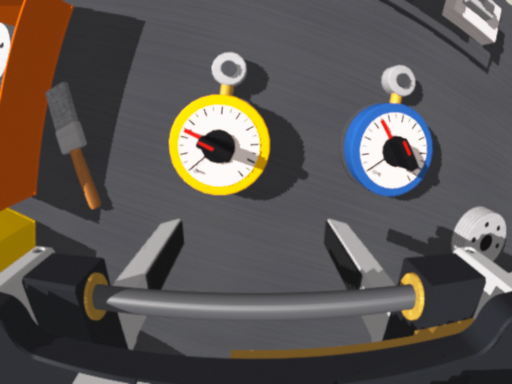

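The wrist view shows the yellow dial centre at about (219,145), its pointer tip at (185,130) and its zero needle tip at (190,170). Blue is clear to the right, at (395,150). Next I need the pointer angle.

Run:
```python
from h import *
p=cv2.imread("pics/w1.png").astype(int)
b,g,r=p[...,0],p[...,1],p[...,2]
m=(r>130)&(g<90)&(b<90); m[:,:175]=0; m[:,260:]=0; m[:100]=0; m[190:]=0
vs,us=np.nonzero(m); print(len(us)); 
# drum yellow centroid from silhouette
y=(r>180)&(g>150)&(b<80); y[:,:160]=0;y[:,280:]=0;y[:92]=0;y[200:]=0
vy,uy=np.nonzero(y); (cx,cy),ax,an=cv2.fitEllipse(cv2.convexHull(np.stack([uy,vy],1).astype(np.int32)))
print("rim",cx,cy,at_z("wrist",(cx,cy),.045))
c=at_z("wrist",(cx,cy),.045)
for n,uv in zip("tn",[(185,130),(190,170)]):
    q=at_z("wrist",uv,.05); d=q-c; print(n,q,np.degrees(np.arctan2(d[1],d[0])),np.hypot(*d[:2]))
k=us<205
P=np.array([at_z("wrist",(u,v),.051)[:2] for u,v in zip(us[k],vs[k])])
print(P.mean(0),len(P)); d=P.mean(0)-c[:2];print("pointer ang",np.degrees(np.arctan2(d[1],d[0])),np.hypot(*d))
P=np.array([at_z("wrist",(u,v),.087)[:2] for u,v in zip(us[~k],vs[~k])])
print("top stripe",P.mean(0)); vx,vy,_,_=cv2.fitLine(P.astype(np.float32),2,0,.01,.01).ravel();print(np.degrees(np.arctan2(vy,vx)))
```

```text
123
rim 218.73573303222656 143.9344024658203 [0.51392117 0.22239527 0.045     ]
t [0.5193318  0.26646631 0.05      ] 83.00078536186972 0.04440193635039169
n [0.47342597 0.24744728 0.05      ] 148.25734142483583 0.04761789699732654
[0.51460945 0.25150006] 86
pointer ang 88.64529334125878 0.029112929056828583
top stripe [0.51286881 0.22846801]
77.93678
```

```bash
python3 -m inch '{"delta_pos":[[19,-21,0],[19,-21,0],[0,0,10],[0,0,10],[0,0,10],[0,0,10],[0,0,10],[0,0,0],[0,0,0],[0,0,0]],"turn":[[0,0,0],[0,0,0],[0,0,-0.163],[0,0,-0.163],[0,0,-0.163],[0,0,-0.163],[0,0,-0.163],[0,0,-0.163],[0,0,-0.163],[0,0,0]],"grip":[0,0,0,0,0,0,0,0,0,0]}'
python3 look.py 2
```

```text
clock: 4.55
eef_pos: [0.5126, 0.2219, 0.1417]
ee_rot: [[0.128, 0.992, 0.0], [0.992, -0.128, -0.0], [-0.0, 0.0, -1.0]]
force: [-0.1, -0.7, -0.2]
gripper_width: 0.996
grasp_force: 0.0
4.6 [0.51262347 0.22210968 0.14172164] [[0.129, 0.992, 0.0], [0.992, -0.129, -0.0], [-0.0, 0.0, -1.0]] [16.3 15.4 91.1 -0.  73.5 23.7]
yellow_peak_grip 0.66 [255.1, 194.4] [0.51456386 0.22138849 0.08      ]
yellow_tester 0.75 [253.7, 174.6] [0.51361075 0.22458717 0.        ]
blue_peak_tip 0.86 [343.4, 310.1] [0.60885912 0.04267094 0.051     ]
```

View pics/w2.png

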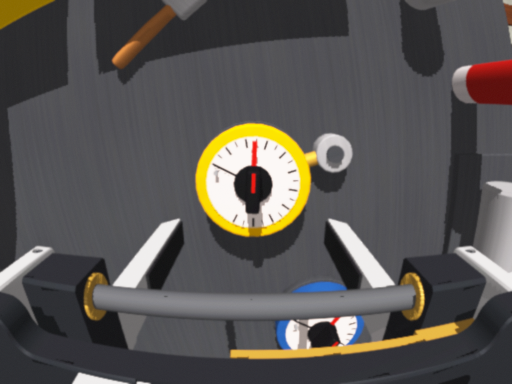

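The wrist view shows the pointer running from about (253,190) to (255,143), so it lines up with the tool x axis to within about 2°, and the position is within 2 mm. I'll go down and grip.

```bash
python3 -m inch '{"delta_pos":[[0,1,20],[0,0,20],[0,0,20],[0,0,14],[0,0,5],[0,0,0],[0,0,0],[0,0,0],[0,0,0],[0,0,0],[0,0,0],[0,0,0]],"turn":[[0,0,0.03],[0,0,0],[0,0,0],[0,0,0],[0,0,0],[0,0,0],[0,0,0],[0,0,0],[0,0,0],[0,0,0],[0,0,0],[0,0,0]],"grip":[0,0,0,0,0,0,0.5,0.8,0.9,1,1,1]}' 20
python3 -c "
from h import *
s=arm.sense();print(s['clock'],s['force'],s['torque'],s['gripper_width'],s['grasp_force'],s['joints'])"
```

```text
clock: 6.25
eef_pos: [0.5136, 0.223, 0.0624]
ee_rot: [[0.154, 0.988, -0.0], [0.988, -0.154, -0.0], [-0.0, -0.0, -1.0]]
force: [-0.0, 0.3, -0.5]
gripper_width: 0.396
grasp_force: 0.0
6.25 [-0.00212176  0.26413328 -0.5239    ] [-0.06320146 -0.07277572  0.0158193 ] 0.3956422521224596 0.0 [ 1.63484370e+01  1.92459043e+01  9.76825180e+01 -5.75909837e-03
  6.30744789e+01  2.52326281e+01]
```

```bash
python3 -m inch '{"delta_pos":[[0,0,0],[0,0,0],[0,0,0],[0,0,0],[0,0,0],[0,0,0]],"turn":[[0,0,0],[0,0,0],[0,0,0],[0,0,0],[0,0,0],[0,0,0]],"grip":[1,1,1,1,1,1]}' 20
python3 -c "
from h import *
s=arm.sense();print(s['clock'],s['force'],s['torque'],s['gripper_width'],s['grasp_force'])"
```

```text
clock: 7.0
eef_pos: [0.5136, 0.223, 0.0624]
ee_rot: [[0.154, 0.988, 0.0], [0.988, -0.154, -0.0], [-0.0, 0.0, -1.0]]
force: [-0.6, 1.0, -0.0]
gripper_width: 0.003
grasp_force: 0.0
7.0 [-0.55348325  0.97597408 -0.01569121] [-0.04004033 -0.03689557  0.01803078] 0.003373079353705667 0.0
```

The fingers shut on nothing, so I need to look.

```bash
python3 look.py 3
python3 - <<'E'
from h import *
ims=[]
for n in("top","scene"):
    p,d=arm.snapshot(n)
    c=p[100:260,70:283] if n=="top" else p[120:280,270:483]
    ims.append(cv2.resize(c[...,::-1],(400,300),interpolation=3))
w=cv2.imread("pics/w3.png"); ims.append(cv2.resize(w,(400,300)));ims.append(cv2.resize(w[120:300,133:373],(400,300)))
cv2.imwrite("pics/c3.png",np.vstack([np.hstack(ims[:2]),np.hstack(ims[2:])]))
E
```

```text
7.05 [0.51366267 0.22295062 0.06242418] [[0.154, 0.988, 0.0], [0.988, -0.154, -0.0], [-0.0, 0.0, -1.0]] [16.3 19.2 97.7 -0.  63.1 25.2]
yellow_peak_grip 0.83 [250.7, 224.6] [0.5120587 0.222414  0.08     ]
yellow_tester 0.87 [252.9, 193.1] [0.51358479 0.22341392 0.        ]
```

View pics/c3.png

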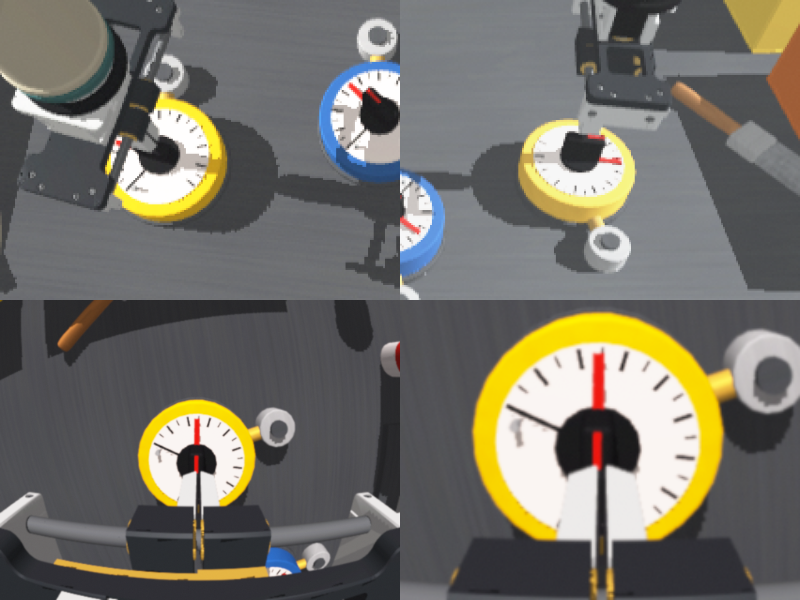

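Bottom right shows the shut fingers ending near full-frame (253,222), and the bar's red stripe in front of them at rows 198–219. The scene crop shows the fingers behind or above the bar. I'll use depth to work out which.

```bash
cat >> h.py <<'E'
def cloud(cam,d,u,v):
    o,dr=ray_world(cam,u,v)
    if cam=="wrist":
        c=arm.camera_model(cam); r=np.hypot((u-c["cx"])/c["fx"],(v-c["cy"])/c["fy"]); return o+dr*d[v,u]/np.cos(r)
    return o+dr*d[v,u]
E
python3 - <<'E'
from h import *
p,d=arm.snapshot("wrist")
for v in range(150,262,5): 
    print(v,[ (np.round(1000*cloud("wrist",d,u,v)).astype(int).tolist(),p[v,u].tolist()) for u in (244,253,262)])
p,d=arm.snapshot("scene")
print("scene")
for v in range(168,214,4): print(v,[np.round(1000*cloud("scene",d,u,v)).astype(int).tolist() for u in (360,366,372,378)])
E
```

```text
150 [([514, 271, 48], [250, 246, 244]), ([521, 270, 47], [226, 204, 200]), ([528, 269, 48], [250, 246, 244])]
155 [([514, 267, 46], [250, 245, 242]), ([521, 267, 52], [240, 28, 18]), ([527, 265, 47], [250, 246, 243])]
160 [([513, 264, 48], [243, 235, 231]), ([520, 263, 53], [240, 26, 18]), ([527, 261, 46], [250, 245, 243])]
165 [([512, 260, 47], [250, 246, 243]), ([519, 260, 53], [240, 24, 17]), ([526, 257, 47], [250, 246, 243])]
170 [([512, 256, 47], [250, 246, 243]), ([519, 256, 53], [240, 27, 20]), ([526, 254, 49], [250, 245, 242])]
175 [([511, 252, 47], [250, 246, 243]), ([518, 252, 52], [240, 26, 16]), ([525, 250, 47], [250, 245, 243])]
180 [([510, 248, 47], [250, 245, 243]), ([518, 248, 52], [240, 25, 16]), ([524, 246, 47], [250, 245, 243])]
185 [([510, 245, 51], [110, 101, 98]), ([517, 244, 53], [145, 29, 28]), ([524, 242, 47], [217, 202, 198])]
190 [([511, 246, 70], [27, 25, 27]), ([517, 245, 71], [29, 27, 29]), ([523, 239, 53], [28, 26, 29])]
195 [([511, 246, 84], [27, 27, 28]), ([517, 245, 84], [30, 28, 31]), ([523, 235, 54], [25, 25, 26])]
200 [([511, 244, 89], [29, 26, 29
[... 1505 characters left out ...]
]]
176 [[383, 251, 0], [582, 179, 212], [595, 183, 225], [599, 190, 230]]
180 [[397, 248, 1], [586, 179, 207], [589, 188, 210], [591, 196, 212]]
184 [[448, 229, 43], [587, 181, 199], [589, 190, 200], [591, 199, 202]]
188 [[463, 226, 47], [518, 214, 109], [525, 223, 117], [425, 285, 2]]
192 [[509, 209, 87], [509, 221, 87], [509, 233, 87], [511, 244, 88]]
196 [[516, 208, 83], [517, 220, 84], [519, 231, 86], [520, 243, 87]]
200 [[515, 211, 68], [518, 222, 72], [519, 234, 74], [499, 257, 48]]
204 [[516, 213, 57], [517, 225, 58], [520, 237, 61], [511, 254, 49]]
208 [[525, 212, 55], [524, 225, 54], [524, 238, 53], [519, 253, 46]]
212 [[531, 212, 49], [534, 223, 52], [529, 238, 45], [530, 250, 47]]
```

Depth puts the shut fingertips at about z=97–100 mm, not at the reported 62 mm. They are about 36 mm short of the stated TCP, so they closed above the bar, whose top is at 87 mm. I'll open, go down about 28 mm and grip again.

```bash
python3 -m inch '{"delta_pos":[[0,0,0],[0,0,0],[0,0,0],[0,0,0],[0,0,0],[0,0,8],[0,0,8],[0,0,6],[0,0,3],[0,0,3],[0,0,0],[0,0,0]],"turn":[[0,0,0],[0,0,0],[0,0,0],[0,0,0],[0,0,0],[0,0,0],[0,0,0],[0,0,0],[0,0,0],[0,0,0],[0,0,0],[0,0,0]],"grip":[0.4,0.4,0.4,0.4,0.4,0.4,0.4,0.4,0.4,0.4,0.4,0.4]}' 20
python3 - <<'E'
from h import *
p,d=arm.snapshot("wrist"); cv2.imwrite("pics/w4.png",cv2.resize(p[130:300,143:370,::-1],(750,560)))
E
```

```text
clock: 8.9
eef_pos: [0.5138, 0.223, 0.0346]
ee_rot: [[0.154, 0.988, 0.0], [0.988, -0.154, 0.0], [0.0, 0.0, -1.0]]
force: [-0.2, 0.7, 0.4]
gripper_width: 0.601
grasp_force: 0.0
```

View pics/w4.png

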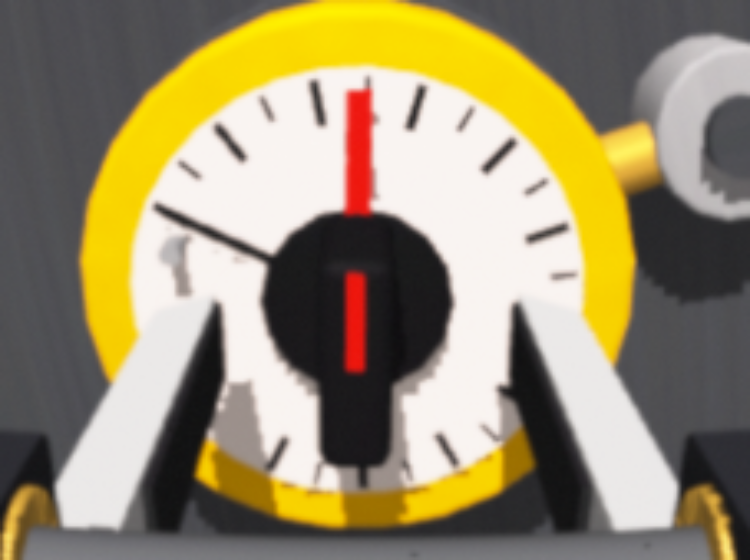

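The pads straddle the bar symmetrically, with finger tips at crop (210,305) and (520,305). The bar is vertical in the image, at x≈357. The needle sits about 65° anticlockwise from the pointer. Closing.

```bash
python3 -m inch '{"delta_pos":[[0,0,0],[0,0,0],[0,0,0],[0,0,0],[0,0,0],[0,0,0],[0,0,0],[0,0,0]],"turn":[[0,0,0],[0,0,0],[0,0,0],[0,0,0],[0,0,0],[0,0,0],[0,0,0],[0,0,0]],"grip":[1,1,1,1,1,1,1,1]}' 20
python3 -c "
from h import *
s=arm.sense();print(s['clock'],s['force'],s['torque'],s['gripper_width'],s['grasp_force'])"
```

```text
clock: 9.95
eef_pos: [0.5117, 0.2231, 0.0343]
ee_rot: [[0.155, 0.988, -0.003], [0.988, -0.155, 0.0], [-0.0, -0.003, -1.0]]
force: [-5.5, 0.8, 4.2]
gripper_width: 0.147
grasp_force: 20.0
9.95 [-5.50393592  0.76866737  4.23426784] [0.22607235 0.91660293 0.01051607] 0.14706752064618062 19.993331730365753
```

It now holds the bar at 20 N with a 14 mm opening. I'll relieve the ~2 mm lateral offset and turn anticlockwise.

```bash
python3 -m inch '{"delta_pos":[[0,-2.5,0],[0,0,0],[0,0,0],[0,0,0],[0,0,0],[0,0,0],[0,0,0],[0,0,0],[0,0,0],[0,0,0],[0,0,0]],"turn":[[0,0,0],[0,0,0],[0,0,-0.12],[0,0,-0.12],[0,0,-0.12],[0,0,-0.12],[0,0,-0.12],[0,0,-0.12],[0,0,-0.12],[0,0,-0.1],[0,0,0]],"grip":[1,1,1,1,1,1,1,1,1,1,1]}'
python3 - <<'E'
from h import *
s=arm.sense();print(s['clock'],s['force'],s['torque'],s['gripper_width'],s['grasp_force'])
p,d=arm.snapshot("wrist"); cv2.imwrite("pics/w5.png",cv2.resize(p[130:300,143:370,::-1],(750,560)))
E
```

```text
clock: 11.32
eef_pos: [0.5128, 0.2235, 0.0344]
ee_rot: [[-0.706, 0.708, 0.003], [0.708, 0.706, 0.0], [-0.002, 0.002, -1.0]]
force: [1.4, 0.8, -3.1]
gripper_width: 0.143
grasp_force: 20.0
11.325 [ 1.4088243   0.84475232 -3.14235169] [ 0.06863392 -0.52837627  0.03986701] 0.143467720353537 19.99837338924408
```

View pics/w5.png

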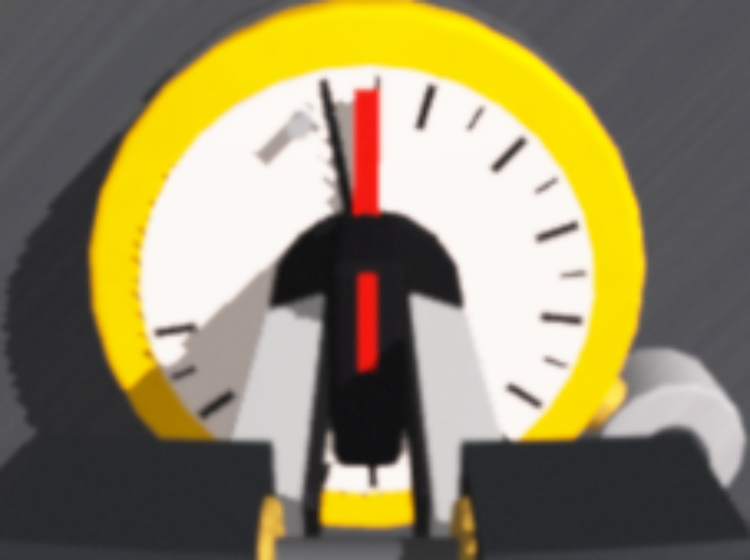

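The pointer has turned with the tool. Its tip is at about (366,90), and the needle is about 9° further on, with its tip at (323,82). The stop pin stands beyond it, near (300,122). I'll continue in small steps and watch the torque.

```bash
cat > t.py <<'E'
from h import *
s=arm.sense();R=np.array(s['ee_rot']);print(np.degrees(np.arctan2(R[1,0],R[0,0])),s['torque'].round(3),s['force'].round(1))
E
python3 t.py
for i in 1; do :; done
python3 -m inch '{"delta_pos":[[0,0,0],[0,0,0],[0,0,0],[0,0,0]],"turn":[[0,0,-0.05],[0,0,-0.05],[0,0,-0.03],[0,0,0]],"grip":[1,1,1,1]}' >/dev/null; python3 t.py
python3 -m inch '{"delta_pos":[[0,0,0],[0,0,0],[0,0,0]],"turn":[[0,0,-0.03],[0,0,0],[0,0,0]],"grip":[1,1,1]}' >/dev/null; python3 t.py
python3 -m inch '{"delta_pos":[[0,0,0],[0,0,0],[0,0,0]],"turn":[[0,0,-0.03],[0,0,0],[0,0,0]],"grip":[1,1,1]}' >/dev/null; python3 t.py
```

```text
134.88795732604135 [ 0.103 -0.543 -0.015] [ 3.   0.4 -2.5]
142.3809532281395 [ 0.248 -1.129 -0.009] [ 6.1  1.9 -7.2]
144.09470080240888 [ 0.282 -1.126  0.077] [ 4.1  1.1 -6.5]
145.80761935211623 [ 0.323 -1.144 -0.049] [ 5.6  1.1 -6.2]
```

Run:
```python
from h import *
p,d=arm.snapshot("wrist"); cv2.imwrite("pics/w6.png",cv2.resize(p[130:300,143:370,::-1],(750,560)))
```

```text
(no output)
```

View pics/w6.png

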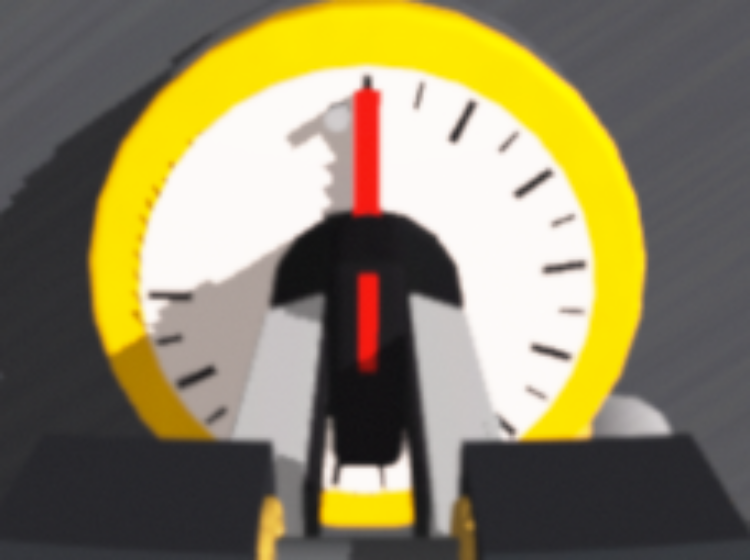

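The pointer now covers the needle and is almost touching the pin at (337,118). A couple more small steps should seat it against the stop.

```bash
python3 -m inch '{"delta_pos":[[0,0,0],[0,0,0],[0,0,0]],"turn":[[0,0,-0.03],[0,0,0],[0,0,0]],"grip":[1,1,1]}' >/dev/null; python3 t.py;python3 t.py
python3 -m inch '{"delta_pos":[[0,0,0],[0,0,0],[0,0,0]],"turn":[[0,0,-0.03],[0,0,0],[0,0,0]],"grip":[1,1,1]}' >/dev/null; python3 t.py;python3 -c "
from h import *
p,d=arm.snapshot('wrist'); cv2.imwrite('pics/w7.png',cv2.resize(p[130:300,143:370,::-1],(750,560)))"
```

```text
147.45624137953004 [ 0.234 -1.097 -0.331] [ 5.4  2.8 -5.9]
147.45624137953004 [ 0.234 -1.097 -0.331] [ 5.4  2.8 -5.9]
149.13838146067945 [ 0.218 -1.055 -0.53 ] [ 5.3  1.5 -4.6]
```

View pics/w7.png

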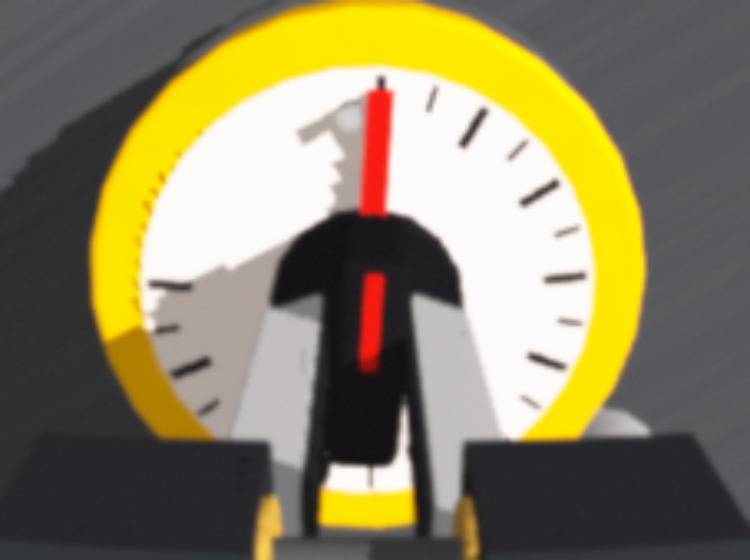

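At the stop: the torque jumped to 0.53 N m and the pointer stopped following, resting against the pin. I'll ease off slightly, still pressing on the stop, then let go and rise.

```bash
python3 -m inch '{"delta_pos":[[0,0,0],[0,0,0],[0,0,0],[0,0,0],[0,0,0],[0,0,0],[0,0,0]],"turn":[[0,0,0.02],[0,0,0],[0,0,0],[0,0,0],[0,0,0],[0,0,0],[0,0,0]],"grip":[1,0.85,0.6,0.4,0.3,0.3,0.3]}'
python3 -m inch '{"delta_pos":[[0,0,-10],[0,0,-20],[0,0,-30],[0,0,-30],[0,0,-30],[0,0,0],[0,0,0]],"turn":[[0,0,0],[0,0,0],[0,0,0],[0,0,0],[0,0,0],[0,0,0],[0,0,0]],"grip":[0.3,0.3,0.3,0.3,0.3,0.3,0.3]}'
python3 -c "
from h import *
p,d=arm.snapshot('wrist'); a=cv2.resize(p[...,::-1],(400,300))
b=cv2.resize(p[110:260,153:353,::-1],(400,300),interpolation=3)
q,d=arm.snapshot('top');c=cv2.resize(q[120:240,190:350,::-1],(400,300));e=cv2.imread('pics/top0.png')[120:240,190:350]
cv2.imwrite('pics/w8.png',np.vstack([np.hstack([a,b]),np.hstack([c,cv2.resize(e,(400,300))])]))"
```

```text
clock: 14.35
eef_pos: [0.511, 0.2233, 0.0345]
ee_rot: [[-0.849, 0.528, -0.0], [0.528, 0.849, -0.0], [0.0, -0.0, -1.0]]
force: [0.1, 0.4, 0.4]
gripper_width: 0.644
grasp_force: 0.0
clock: 15.22
eef_pos: [0.5106, 0.2232, 0.1538]
ee_rot: [[-0.849, 0.528, -0.001], [0.528, 0.849, -0.0], [0.001, -0.001, -1.0]]
force: [0.2, -0.3, -0.1]
gripper_width: 0.702
grasp_force: 0.0
```

View pics/w8.png

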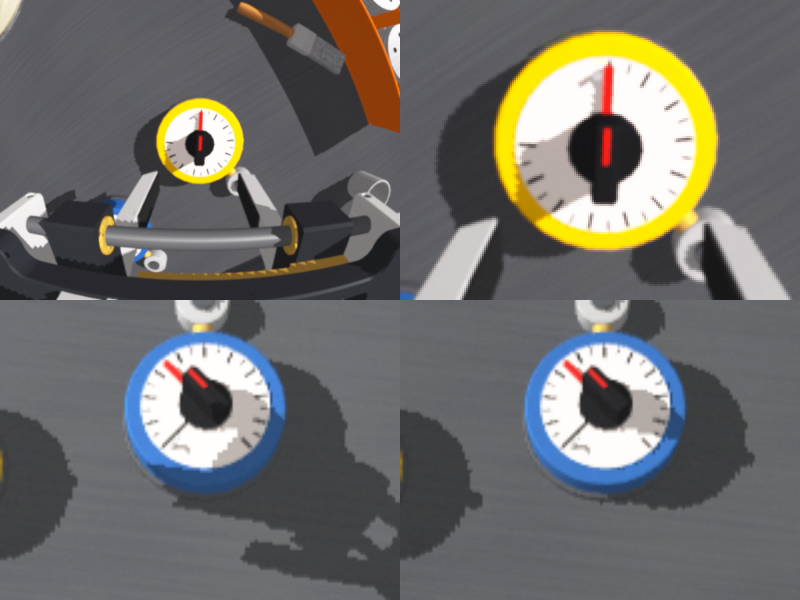

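The yellow pointer, at (609,70)–(607,115) in the upper-right crop, covers the needle and rests at the stop pin. The blue tester looks the same now (lower left) as at the start (lower right), and the arm is clear.

```bash
python3 -c "
from cell import arm
print(arm.close_job())"
```

```text
the job is handed in; nothing more can be done
None
```

I turned the yellow tester's peak pointer back to its zero stop and let go of the knob; the blue tester's pointer was not touched, and I handed the job in at about 15 s of robot time.

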